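# Show the apprentice the graver and the work

## Robot

A 6-joint arm with a two-finger parallel gripper is mounted at the origin on the work surface. World frame = base frame: x ahead of the robot, y to its left, z up, the work surface at z = 0. Lengths are in m, angles in rad, forces in N, time in s.
With the tool pointing down it reaches from about 0.35 to 0.925 m from the base axis. Payload 6.4 kg.
Tool frame: the origin (TCP) lies at the very end of the fingers, on their centre line; the grasp point (between the pads) lies 19 mm behind it; y points along the fingers, z is the direction in which the jaws open and shut, and the axes are right-handed (so a half turn about y gives the same grasp; the last joint's range is limited). The gripper opens to 94 mm and grips with 3 to 60 N. Pads are 16 mm wide; open, the fingers measure 119 mm over their backs; the gripper's body (75 mm by 177 mm) begins 78 mm behind the grasp point.
Start: joints at [-1.34, 0.245, 1.558, -0, 1.339, -0.174], TCP at [0.256, -0.597, 0.205] pointing down, gripper open.
Joint ranges: [-3.13, 3.13], [-1.02, 2.26], [0.13, 2.54], [-0.95, 4.09], [0.21, 2.88], [-2.74, 2.74]. Speed limits (rad/s): [2.57, 2.57, 3.14, 3.14, 3.14, 3.14].

## Interface

Orientations are given as a 3x3 rotation matrix whose columns are the frame's x, y, z axes.
In Python, from rig import * gives the robot as it stands.
- The arm moves only by the tool apply_moves, never from a script. Its argument "deltas" is a list of rows, each a list of 7 numbers: the shift along the tool's x, y, z in cm, then the turn, a rotation vector about the tool's x, y, z in degrees, then the finger opening in cm, from 0 to 9.4. A call has 1 to 8 rows; each row is the pose to reach, as a shift and turn from the pose commanded when the call began, along the tool's axes at that moment; what a row does not reach only later rows make up. A row lasts 1/12 s, in which the tool goes at most 41.7 mm and 7.16 degrees, less where a joint would pass 70% of its speed; a pose out of reach is approached as far as the arm can. A call with a gripper value outside its range is refused whole. The fingers move at their own pace and stop on an object; "grip_force" is the grip in N (left out, the last holds). Time passes only in rows, so rows that repeat a pose let the fingers close. It gives the time, the measured TCP pose, the force and the opening at its end, in the units of the state.
- observe(): the state, without advancing time (a new reading comes with each control period).
- capture(name): name is "side" or "top"; returns a dict with "img" (400x640x3 uint8, blue, green, red), "range_z" (400x640 float32, m along the optical axis (not along the pixel's ray), 0 where there is no reading), "intrinsics" (3x3 intrinsics, pixels), "distortion" ([k1, k2, p1, p2, k3] as OpenCV has them; the pictures are not rectified), "origin" and "rotation" of the camera in the world. Camera axes: x right, y up, looking along -z (the intrinsics and any distortion apply to the point x, -y, -z); pixel columns grow to the right and rows downward; lengths in m; the calibration is good to about 2 mm. A picture is of the moment at which its call begins.
- finish_job(): hands the job in, once; it reports no verdict.
The state is a dict: "t": time; "qpos": joint angles; "joint_velocities": joint speeds; "joint_efforts": joint torques, N m; "position": TCP position; "tcp_rot": TCP orientation; "ft_force": force on the tool from outside, world axes, zero at the start; "moment": the same for the moment, N m; "grip_width": opening from 0.0 (shut) to 1.0 (fully open).
Only numpy, scipy, OpenCV 4.12 (cv2) and the standard library are available. Lean on these libraries where they do the work, as an engineer would, in place of code of your own. Each camera call takes 0.05 s, during which the arm holds its last target. There are 200 camera calls.

## Task

Press the red call button right down and let it come up, so that the apprentice looks over. Then point straight at the top of the blue-handled graver from just above, fingertips a centimetre or two over it without touching, for a good two seconds; then rise well clear and point in the same way at the middle of the copper disc clamped in the ball vice for two seconds, and finish still pointing there. Do not touch or lift any graver, its block, the vice, the loupe or the bottle, and never go low over either of the other two gravers.

Things in the scene. Friction and masses are not known exactly. Their poses are not given: they have to be found in the camera images.
- call (a joint): travel of the red call button, m: 0 up, 0.006 fully down; it springs back when let go; fully down takes about 4 N. Pressed straight down
- call_top (a point): centre of the top of the red button, 32 mm across, on a black housing on top of a grey fixed box 80 x 70 x 32 mm; the button is pressed straight down from above
- graver_blue_top (a point): centre of the top of the loose engraving tool (graver) with the blue handle: a round pear-shaped handle 34 mm across at its widest (16 mm below the top) and 60 mm long, brass collar below it, the steel shank standing upright in a hole of the wooden block; this point is 120 mm above the table. The handle's top is nearly flat, 24 mm across. z up
- graver_red_top (a point): centre of the top of the loose engraving tool (graver) with the red handle: a round pear-shaped handle 34 mm across at its widest (16 mm below the top) and 60 mm long, brass collar below it, the steel shank standing upright in a hole of the wooden block; this point is 120 mm above the table. The handle's top is nearly flat, 24 mm across. z up
- graver_wood_top (a point): centre of the top of the loose engraving tool (graver) with the pale natural wood handle: a round pear-shaped handle 34 mm across at its widest (16 mm below the top) and 60 mm long, brass collar below it, the steel shank standing upright in a hole of the wooden block; this point is 120 mm above the table. The handle's top is nearly flat, 24 mm across. z up
- graver_blue: the blue-handled graver itself, 60 g; origin at the foot of its shank, 105 mm below the top; z up along the handle
- graver_red: the red-handled graver, likewise
- graver_wood: the pale-wood-handled graver, likewise
- block: fixed wooden block 85 (x) x 200 (y) x 50 mm in which the three gravers stand, 65 mm apart in a row along its y axis; their order varies, and the block may stand on the left or the right. Origin: centre of its underside
- disc (a point): centre of the top face of the copper disc, 44 mm across, which is clamped level between the two steel jaws of the ball vice; 114 mm above the table, 4 mm above the jaws. z up
- vice: fixed engraver's ball vice, dark round body 120 mm across with a grey top and two steel jaws, one on each side of the copper disc along its x axis (84 mm over both, 70 mm along y; brass pin heads on the jaws reach 113 mm). Stands on the other side from the block. Origin: centre of its underside
- loupe: loose black eyeglass loupe, 38 mm across, 30 mm tall, beyond the call box; leave alone. Origin: centre of its underside
- oil: loose small amber bottle with white cap, 30 mm across, 60 mm tall, beyond the loupe; leave alone. Origin: centre of its underside
Not all that is in view belongs to the job. Of the things like the graver_blue, leave any that is green, pink or turquoise; of the rest the smaller one is meant.

How it is judged:
By the outcome, as a careful person would: the job done as asked, in the order asked, and still so for the second after the job is handed in, with the robot touching nothing.
It also fails if it takes over 48 s, if anything falls off the work surface, if the arm or the gripper's body presses on something with over 40 N, if the wrist force passes 120 N, or if a joint passes its speed limit or range.

## Working session

There is one attempt and no reset: what is moved stays moved. The work goes in short steps, Python scripts to look and compute and a tool call to move; the robot and the scene stay as the last step left them, time stands still between calls to the robot, and variables do not carry over. Pictures are saved under pics/ and viewed, about 8 in all and at most 12, crops included, and the job is handed in when it is done.

Besides the shell and the picture viewer there is one more tool, called after ">>>" as name(argument=value, ...), one argument or row to a line, values as JSON. apply_moves: Moves the arm, as the interface text tells. Its arguments: {"type":"object","properties":{"deltas":{"type":"array","items":{"type":"array","items":{"type":"number"}}},"grip_force":{"type":"number"}},"required":["deltas"]}

```bash
mkdir -p pics
cat > h.py <<'E'
from rig import *
import numpy as np, cv2
def snap(n,tag):
    c=capture(n); np.savez(f'{tag}.npz',**c); cv2.imwrite(f'pics/{tag}.png',c['img']); return c
def ray(c,uv):
    p=cv2.undistortPoints(np.array([[uv]],float),c['intrinsics'],c['distortion'])[0,0]
    return np.array(c['origin']),np.array(c['rotation'])@np.array([p[0],-p[1],-1.])
def onplane(c,uv,z):
    o,d=ray(c,uv); return o+d*(z-o[2])/d[2]
def atdepth(c,uv):
    o,d=ray(c,uv); return o+d*float(c['range_z'][int(round(uv[1])),int(round(uv[0]))])
def tri(c1,u1,c2,u2):
    o1,d1=ray(c1,u1);o2,d2=ray(c2,u2)
    s=np.linalg.lstsq(np.c_[d1,-d2],o2-o1,rcond=None)[0]
    a=o1+s[0]*d1;b=o2+s[1]*d2; return (a+b)/2,np.linalg.norm(a-b)
E
python3 - <<'E'
from h import *
for n in('side','top'):
    c=snap(n,n+'0'); print(n,np.round(c['origin'],3),np.round(c['rotation'],2).tolist(),c['intrinsics'][0])
s=observe(); print(s['t'],s['position'],np.round(s['tcp_rot'],3),s['ft_force'],s['grip_width'])
E
```

```text
side [0.205 0.594 0.8  ] [[-0.86, 0.37, -0.35], [-0.51, -0.64, 0.58], [-0.01, 0.67, 0.74]] [467.16565319   0.         322.68883787]
top [0.409 0.028 1.065] [[0.02, 0.99, -0.14], [-1.0, 0.03, 0.0], [0.01, 0.14, 0.99]] [443.1614213    0.         318.64897821]
0.1 [ 0.25589321 -0.59693608  0.20449276] [[-0.919 -0.     0.394]
 [-0.394  0.002 -0.919]
 [-0.    -1.    -0.002]] [ 0.36183532 -0.01203203 -0.58714908] 1.0029746793481074
```

View pics/top0.png

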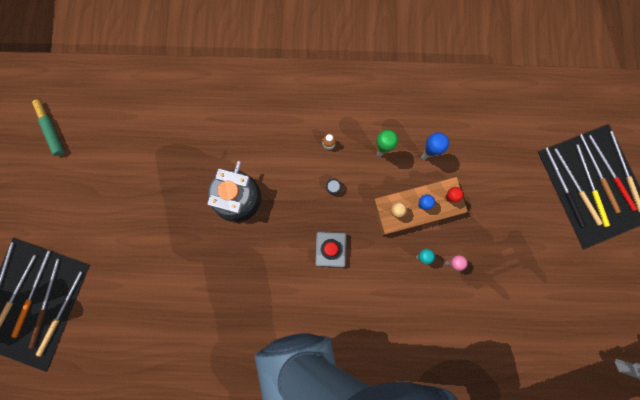

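View pics/side0.png

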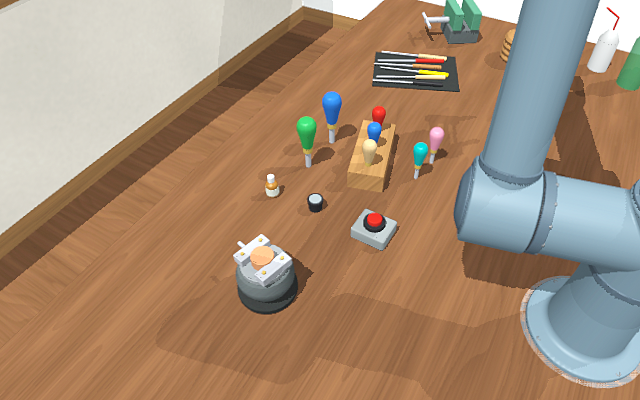

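The top view shows blue candidates at (427,202), small and in the block, and at (437,144), large and outside it. Also graver-like are green (387,140), turquoise (427,257), pink (459,263), wood (399,210) and red (455,195). I choose the small blue at (427,202). The button is at (331,249) and the disc at (228,190). The side view agrees: blue at (374,131), button (375,220), disc (261,257).

Run:
```python
from h import *
C={n:dict(np.load(n+'0.npz')) for n in('top','side')}
seeds={'blue':((427,202),(374,131),(100,130),.12),'bigblue':((437,144),(331,106),(100,130),.12),'red':((455,195),(378,114),(0,6),.12),
'wood':((399,210),(369,148),(12,25),.12),'button':((331,249),(375,220),(0,6),.05),'disc':((228,190),(261,257),(5,14),.114)}
for k,(a,b,(h0,h1),z) in seeds.items():
    cen=[]
    for n,uv in(('top',a),('side',b)):
        c=C[n]; hsv=cv2.cvtColor(c['img'],cv2.COLOR_BGR2HSV)
        m=cv2.inRange(hsv,(h0,90 if k!='wood' else 40,90 if k!='wood' else 150),(h1,255,255))
        m[:, :max(0,uv[0]-24)]=0; m[:,uv[0]+24:]=0; m[:max(0,uv[1]-24)]=0; m[uv[1]+24:]=0
        _,L,st,ce=cv2.connectedComponentsWithStats(m)
        l=L[uv[1],uv[0]]
        P=np.array([atdepth(c,(x,y)) for y,x in zip(*np.where(L==l)) if c['range_z'][y,x]>0])
        cen.append(ce[l]); zt=np.percentile(P[:,2],97)
        T=P[P[:,2]>zt-.004]
        mid=(T[:,:2].max(0)+T[:,:2].min(0))/2
        print(k,n,'lab',l,st[l].tolist(),'ztop %.4f'%zt,'topmean',T.mean(0).round(4),'mid',mid.round(4),'ext',np.ptp(T[:,:2],axis=0).round(3),'centplane',onplane(c,ce[l],z)[:2].round(4))
    print('   tri',[np.round(v,4) for v in tri(C['top'],cen[0],C['side'],cen[1])])
i=C['top']['img'][110:285,300:490]; cv2.imwrite('pics/crop.png',cv2.resize(i,None,fx=4,fy=3.4,interpolation=3))
```

```text
blue top lab 1 [419, 195, 16, 15, 185] ztop 0.1212 topmean [ 0.5509 -0.2125  0.1193] mid [ 0.5505 -0.2128] ext [0.024 0.026] centplane [ 0.5494 -0.2092]
blue side lab 1 [368, 122, 13, 21, 207] ztop 0.1204 topmean [ 0.5508 -0.21    0.1186] mid [ 0.5514 -0.2104] ext [0.023 0.024] centplane [ 0.5408 -0.1886]
   tri [array([ 0.5525, -0.2151,  0.0969]), np.float64(0.0007)]
bigblue top lab 1 [425, 132, 24, 23, 411] ztop 0.1506 topmean [ 0.678  -0.2317  0.1486] mid [ 0.6775 -0.2314] ext [0.031 0.033] centplane [ 0.6803 -0.2333]
bigblue side lab 1 [322, 91, 20, 34, 481] ztop 0.1470 topmean [ 0.6764 -0.2285  0.1455] mid [ 0.6762 -0.2283] ext [0.034 0.036] centplane [ 0.6726 -0.2221]
   tri [array([ 0.6827, -0.2373,  0.1071]), np.float64(0.0025)]
red top lab 1 [446, 187, 18, 15, 212] ztop 0.1215 topmean [ 0.5699 -0.2751  0.1196] mid [ 0.5705 -0.2754] ext [0.026 0.025] centplane [ 0.5675 -0.2708]
red side lab 1 [372, 106, 14, 20, 192] ztop 0.1195 topmean [ 0.5689 -0.2706  0.1178] mid [ 0.57   -0.2729] ext [0.022 0.024] centplane [ 0.5596 -0.2508]
   tri [array([ 0.571 , -0.2777,  0.0983]), np.f
[... 416 characters left out ...]
14, 14, 157] ztop 0.0575 topmean [ 0.4459 -0.0064  0.0553] mid [ 0.4453 -0.0061] ext [0.027 0.03 ] centplane [ 0.4463 -0.0066]
button side lab 1 [367, 212, 16, 15, 174] ztop 0.0557 topmean [ 0.4449 -0.0052  0.0537] mid [ 0.4454 -0.0048] ext [0.028 0.029] centplane [ 0.4449 -0.0052]
   tri [array([ 0.446 , -0.0068,  0.0478]), np.float64(0.0008)]
disc top lab 3 [218, 181, 21, 19, 331] ztop 0.1178 topmean [0.5654 0.2224 0.1154] mid [0.5648 0.2224] ext [0.04  0.042] centplane [0.5646 0.2214]
disc side lab 5 [250, 252, 24, 18, 199] ztop 0.1152 topmean [0.561  0.2327 0.1135] mid [0.5616 0.2278] ext [0.037 0.036] centplane [0.5592 0.2359]
   tri [array([0.5684, 0.2256, 0.0948]), np.float64(0.0015)]
```

View pics/crop.png

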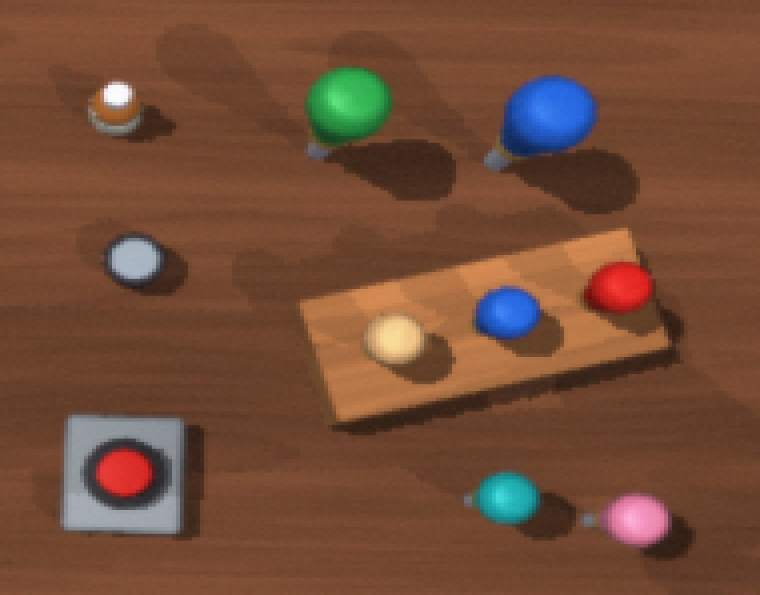

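The crop confirms it: the small blue in the block sits between wood and red, and the big blue decoy stands outside. Heights and spacings match the text (tops 0.120, neighbours 65 mm away). Positions in m are button (0.4455, -0.006), blue (0.551, -0.2115) and disc (0.5645, 0.223). I'll start by closing the fingers and moving towards the button.

>>> apply_moves(
  deltas=[
    [-2,-2,-2.3,0,0,0,0],
    [-4.5,-3.5,-5.2,0,0,0,0],
    [-7,-4.5,-8.1,0,0,0,0],
    [-9.5,-4.5,-11,0,0,0,0],
    [-12.2,-4.5,-14,0,0,0,0],
    [-14.9,-4.5,-17.1,0,0,0,0],
    [-17.6,-4.5,-20.3,0,0,0,0],
    [-20.3,-4.5,-23.4,0,0,0,0],
  ],
  grip_force=20,
)

```text
t: 0.77
position: [0.3504, -0.3003, 0.25]
tcp_rot: [[-0.919, -0.0, 0.393], [-0.393, 0.0, -0.919], [0.0, -1.0, -0.001]]
ft_force: [1.3, 0.6, -0.6]
grip_width: 0.466
```

>>> apply_moves(
  deltas=[
    [-2.7,0,-3.1,0,0,0,0],
    [-5.4,0,-6.2,0,0,0,0],
    [-8.1,0,-9.3,0,0,0,0],
    [-10.8,0,-12.4,0,0,0,0],
    [-13.5,0,-15.5,0,0,0,0],
    [-16.2,0,-18.6,0,0,0,0],
    [-18.9,0,-21.7,0,0,0,0],
    [-20.4,0,-23.4,0,0,0,0],
  ],
)

```text
t: 1.43
position: [0.4459, -0.0035, 0.2503]
tcp_rot: [[-0.918, 0.0, 0.397], [-0.397, 0.001, -0.918], [-0.0, -1.0, -0.001]]
ft_force: [0.1, 0.2, -0.3]
grip_width: 0.006
```

>>> apply_moves(
  deltas=[
    [0,2,0,0,0,0,0],
    [0,5,0,0,0,0,0],
    [0,8,0,0,0,0,0],
    [0,11,0,0,0,0,0],
    [0,13,0,0,0,0,0],
    [0,14,0,0,0,0,0],
    [0,14,0,0,0,0,0],
    [0,14,0,0,0,0,0],
  ],
)

```text
t: 2.1
position: [0.446, -0.0071, 0.1108]
tcp_rot: [[-0.919, 0.0, 0.394], [-0.394, 0.0, -0.919], [-0.0, -1.0, -0.0]]
ft_force: [0.2, -0.0, 0.5]
grip_width: 0.006
```

>>> apply_moves(
  deltas=[
    [0,1.5,0,0,0,0,0],
    [0,3,0,0,0,0,0],
    [0,4.2,0,0,0,0,0],
    [0,4.8,0,0,0,0,0],
    [0,5.2,0,0,0,0,0],
    [0,5.5,0,0,0,0,0],
    [0,5.7,0,0,0,0,0],
    [0,5.7,0,0,0,0,0],
  ],
)

```text
t: 2.77
position: [0.4465, -0.0072, 0.0541]
tcp_rot: [[-0.919, 0.001, 0.394], [-0.394, -0.0, -0.919], [-0.001, -1.0, 0.001]]
ft_force: [-0.1, -0.3, 1.3]
grip_width: 0.004
```

Run:
```python
from h import *
c=snap('side','side1'); cv2.imwrite('pics/press.png',cv2.resize(c['img'][150:270,300:460],None,fx=5,fy=5,interpolation=3))
s=observe(); print(s['position'],s['ft_force'])
```

```text
[ 0.44651635 -0.0072276   0.0542043 ] [ 0.58037185 -0.26215791  0.75205222]
```

View pics/press.png

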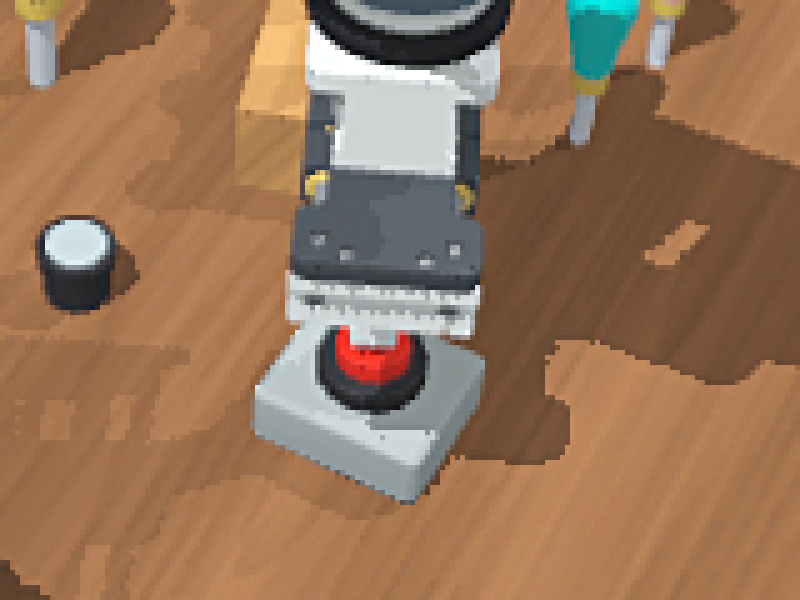

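The fingertips are centred on the red button (crop 372,340), just touching, with about 1 N. Next I press down in 1-2 mm steps.

>>> apply_moves(
  deltas=[
    [0,0.1,0,0,0,0,0],
    [0,0.2,0,0,0,0,0],
    [0,0.3,0,0,0,0,0],
    [0,0.4,0,0,0,0,0],
    [0,0.5,0,0,0,0,0],
    [0,0.5,0,0,0,0,0],
  ],
)

```text
t: 3.32
position: [0.4465, -0.0072, 0.0488]
tcp_rot: [[-0.919, 0.002, 0.394], [-0.394, -0.0, -0.919], [-0.001, -1.0, 0.001]]
ft_force: [2.3, -0.7, 3.3]
grip_width: 0.004
```

>>> apply_moves(
  deltas=[
    [0,0.1,0,0,0,0,0],
    [0,0.15,0,0,0,0,0],
    [0,0.2,0,0,0,0,0],
    [0,0.2,0,0,0,0,0],
  ],
)

```text
t: 3.65
position: [0.4466, -0.0072, 0.048]
tcp_rot: [[-0.919, 0.0, 0.394], [-0.394, -0.0, -0.919], [-0.0, -1.0, 0.0]]
ft_force: [-2.8, 0.8, 13.9]
grip_width: 0.008
```

The press hit its stop: 14 N, with the tip 6.5 mm below first contact. Now I release and rise.

>>> apply_moves(
  deltas=[
    [0,-0.5,0,0,0,0,0],
    [0,-1,0,0,0,0,0],
    [0,-3,0,0,0,0,0],
    [0,-7,0,0,0,0,0],
    [0,-11,0,0,0,0,0],
    [0,-15,0,0,0,0,0],
    [0,-18,0,0,0,0,0],
    [0,-20,0,0,0,0,0],
  ],
)

```text
t: 4.32
position: [0.4461, -0.007, 0.2496]
tcp_rot: [[-0.919, 0.003, 0.394], [-0.394, -0.001, -0.919], [-0.002, -1.0, 0.002]]
ft_force: [-0.7, 0.3, -0.2]
grip_width: 0.006
```

Run:
```python
from h import *
c=snap('side','side2'); s=observe()
print(s['t'],s['position'],s['ft_force'])
hsv=cv2.cvtColor(c['img'],cv2.COLOR_BGR2HSV)
m=cv2.inRange(hsv,(0,90,90),(6,255,255))[195:240,355:395]
P=np.array([atdepth(c,(x+355,y+195)) for y,x in zip(*np.where(m))])
print('button top',np.percentile(P[:,2],97),P.mean(0))
d=np.array([.551,-.2115,.25])-s['position']; print('to blue tool cm',(np.array(s['tcp_rot']).T@d*100).round(2))
```

```text
4.3667 [ 0.44773997 -0.00741843  0.25272543] [1.65305543 0.22808405 2.66556899]
button top 0.05610816599389859 [4.42888182e-01 2.34956111e-05 5.61192623e-02]
to blue tool cm [-1.45  0.4  22.82]
```

The button is back up (top at 0.056). I go to blue, skirting the wood graver on the near side and staying high.

>>> apply_moves(
  deltas=[
    [1,0,2.5,0,0,0,0],
    [2.4,0,6,0,0,0,0],
    [3.8,0,9.8,0,0,0,0],
    [5.2,0,13.5,0,0,0,0],
    [6.6,0,17.2,0,0,0,0],
    [7.8,0,20.2,0,0,0,0],
    [8.3,0,21.8,0,0,0,0],
    [6,0,22.1,0,0,0,0],
  ],
)

```text
t: 5.03
position: [0.4755, -0.2369, 0.2448]
tcp_rot: [[-0.922, -0.003, 0.388], [-0.388, 0.001, -0.922], [0.003, -1.0, -0.002]]
ft_force: [-1.1, 1.0, 0.4]
grip_width: 0.006
```

>>> apply_moves(
  deltas=[
    [-3,0,0.3,0,0,0,0],
    [-6,0,0.7,0,0,0,0],
    [-7.5,0,0.8,0,0,0,0],
    [-7.5,2,0.8,0,0,0,0],
    [-7.5,4,0.8,0,0,0,0],
    [-7.5,6,0.8,0,0,0,0],
    [-7.5,7.5,0.8,0,0,0,0],
    [-7.5,8,0.8,0,0,0,0],
  ],
)

```text
t: 5.7
position: [0.5476, -0.2094, 0.1621]
tcp_rot: [[-0.919, -0.007, 0.395], [-0.395, 0.004, -0.919], [0.004, -1.0, -0.006]]
ft_force: [-0.5, 0.1, -0.9]
grip_width: 0.007
```

Run:
```python
from h import *
c=snap('side','side3'); s=observe()
print(s['t'],s['position'],s['ft_force'])
d=np.array([.551,-.2115,.135])-s['position']; print('to blue tool cm',(np.array(s['tcp_rot']).T@d*100).round(2))
cv2.imwrite('pics/above.png',cv2.resize(c['img'][60:200,290:470],None,fx=4,fy=4,interpolation=3))
```

```text
5.75 [ 0.54784384 -0.20964006  0.16260329] [-0.47742124  0.07633824 -1.33355069]
to blue tool cm [-0.23  2.76  0.31]
```

View pics/above.png

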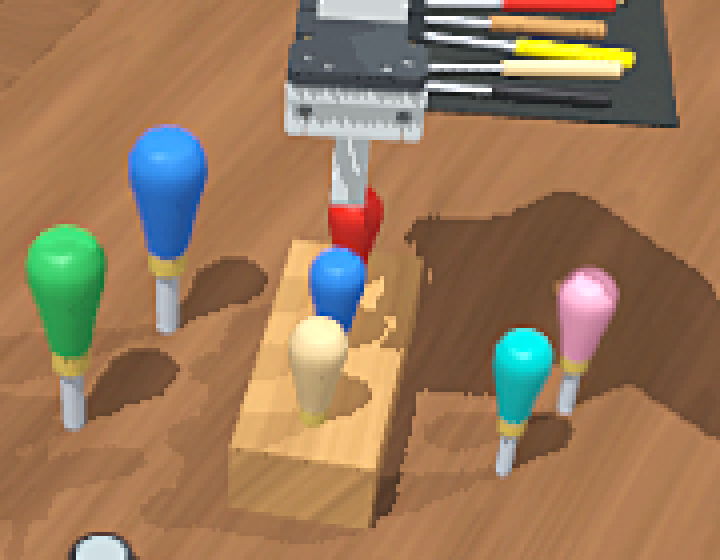

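The tip (crop 348,205) is above blue (338,250), still some 4 cm high. I correct by 2-3 mm and come down to a 15 mm gap.

>>> apply_moves(
  deltas=[
    [-0.2,0.5,0.3,0,0,0,0],
    [-0.2,1.1,0.3,0,0,0,0],
    [-0.2,1.7,0.3,0,0,0,0],
    [-0.2,2.2,0.3,0,0,0,0],
    [-0.2,2.5,0.3,0,0,0,0],
    [-0.2,2.7,0.3,0,0,0,0],
    [-0.2,2.7,0.3,0,0,0,0],
    [-0.2,2.7,0.3,0,0,0,0],
  ],
)

```text
t: 6.42
position: [0.5529, -0.2136, 0.1396]
tcp_rot: [[-0.919, 0.0, 0.394], [-0.394, -0.0, -0.919], [-0.0, -1.0, 0.0]]
ft_force: [-0.3, -0.4, -1.1]
grip_width: 0.006
```

Run:
```python
from h import *
c=snap('side','side4'); s=observe()
print(s['t'],s['position'],s['ft_force'])
cv2.imwrite('pics/point1.png',cv2.resize(c['img'][80:170,320:430],None,fx=6,fy=6,interpolation=3))
```

```text
6.4667 [ 0.55296531 -0.21368611  0.13976805] [0.27366766 0.64310442 0.29561406]
```

View pics/point1.png

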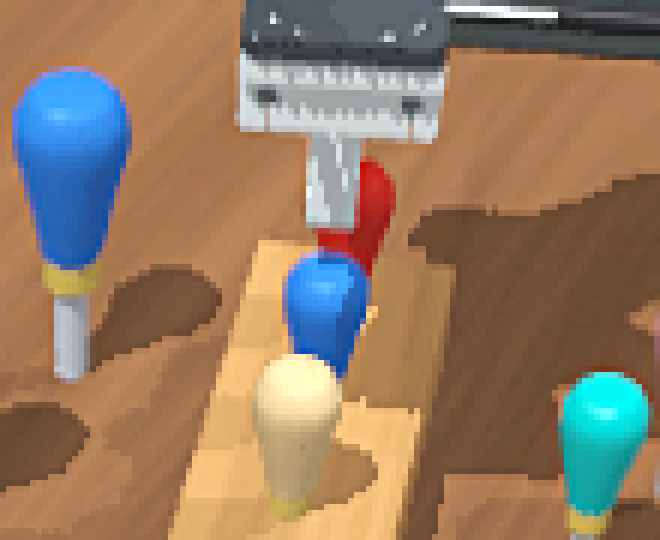

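The tip (crop 331,228) is over blue's top (327,262), with a gap of about 20 mm by the numbers and about 2 mm off centre. I trim 5 mm lower and hold.

>>> apply_moves(
  deltas=[
    [0,0.2,-0.1,0,0,0,0],
    [0.1,0.4,-0.2,0,0,0,0],
    [0.1,0.5,-0.2,0,0,0,0],
    [0.1,0.5,-0.2,0,0,0,0],
    [0.1,0.5,-0.2,0,0,0,0],
    [0.1,0.5,-0.2,0,0,0,0],
    [0.1,0.5,-0.2,0,0,0,0],
    [0.1,0.5,-0.2,0,0,0,0],
  ],
)

```text
t: 7.13
position: [0.5511, -0.2122, 0.1346]
tcp_rot: [[-0.919, 0.0, 0.394], [-0.394, -0.0, -0.919], [-0.0, -1.0, 0.0]]
ft_force: [-0.0, 0.1, -0.1]
grip_width: 0.008
```

>>> apply_moves(
  deltas=[
    [0,0,0,0,0,0,0],
    [0,0,0,0,0,0,0],
    [0,0,0,0,0,0,0],
    [0,0,0,0,0,0,0],
    [0,0,0,0,0,0,0],
    [0,0,0,0,0,0,0],
    [0,0,0,0,0,0,0],
    [0,0,0,0,0,0,0],
  ],
)

```text
t: 7.8
position: [0.5511, -0.2121, 0.1345]
tcp_rot: [[-0.919, 0.0, 0.394], [-0.394, -0.0, -0.919], [-0.0, -1.0, 0.0]]
ft_force: [0.2, -0.3, -0.5]
grip_width: 0.004
```

>>> apply_moves(
  deltas=[
    [0,0,0,0,0,0,0],
    [0,0,0,0,0,0,0],
    [0,0,0,0,0,0,0],
    [0,0,0,0,0,0,0],
    [0,0,0,0,0,0,0],
    [0,0,0,0,0,0,0],
    [0,0,0,0,0,0,0],
    [0,0,0,0,0,0,0],
  ],
)

```text
t: 8.47
position: [0.551, -0.2121, 0.1344]
tcp_rot: [[-0.919, -0.0, 0.394], [-0.394, 0.0, -0.919], [0.0, -1.0, -0.0]]
ft_force: [-0.2, -0.1, 0.4]
grip_width: 0.006
```

>>> apply_moves(
  deltas=[
    [0,0,0,0,0,0,0],
    [0,0,0,0,0,0,0],
    [0,0,0,0,0,0,0],
    [0,0,0,0,0,0,0],
    [0,0,0,0,0,0,0],
    [0,0,0,0,0,0,0],
    [0,0,0,0,0,0,0],
    [0,0,0,0,0,0,0],
  ],
)

```text
t: 9.13
position: [0.5511, -0.2121, 0.1345]
tcp_rot: [[-0.919, 0.0, 0.394], [-0.394, -0.0, -0.919], [-0.0, -1.0, 0.0]]
ft_force: [0.1, -0.2, 0.1]
grip_width: 0.007
```

>>> apply_moves(
  deltas=[
    [0,0,0,0,0,0,0],
    [0,0,0,0,0,0,0],
    [0,0,0,0,0,0,0],
    [0,0,0,0,0,0,0],
    [0,0,0,0,0,0,0],
    [0,0,0,0,0,0,0],
    [0,0,0,0,0,0,0],
    [0,0,0,0,0,0,0],
  ],
)

```text
t: 9.8
position: [0.5511, -0.2121, 0.1345]
tcp_rot: [[-0.919, 0.0, 0.394], [-0.394, -0.0, -0.919], [-0.0, -1.0, 0.0]]
ft_force: [-1.1, -0.0, -0.1]
grip_width: 0.005
```

I held there about 2.7 s at a 14.5 mm gap. Now I rise well clear, skirt the near side and cross to the disc.

>>> apply_moves(
  deltas=[
    [0,-1,0,0,0,0,0],
    [0,-3,0,0,0,0,0],
    [0,-6,0,0,0,0,0],
    [0,-9.5,0,0,0,0,0],
    [0,-12.5,0,0,0,0,0],
    [0,-15,0,0,0,0,0],
    [0,-16,0,0,0,0,0],
    [0,-16,0,0,0,0,0],
  ],
)

```text
t: 10.47
position: [0.5523, -0.2128, 0.2983]
tcp_rot: [[-0.919, 0.006, 0.394], [-0.394, -0.003, -0.919], [-0.004, -1.0, 0.005]]
ft_force: [0.2, -0.5, 1.2]
grip_width: 0.009
```

>>> apply_moves(
  deltas=[
    [2,0,-1.2,0,0,0,0],
    [5,0,-2.9,0,0,0,0],
    [7.5,0,-4.4,0,0,0,0],
    [8,0,-5.5,0,0,0,0],
    [6,0,-8.5,0,0,0,0],
    [3.8,0,-11.5,0,0,0,0],
    [1.5,0,-14.5,0,0,0,0],
    [-0.8,0,-17.4,0,0,0,0],
  ],
)

```text
t: 11.13
position: [0.4889, -0.0473, 0.2922]
tcp_rot: [[-0.92, -0.003, 0.393], [-0.393, 0.001, -0.92], [0.002, -1.0, -0.002]]
ft_force: [0.8, -0.7, 0.5]
grip_width: 0.002
```

>>> apply_moves(
  deltas=[
    [-2.3,0,-2.9,0,0,0,0],
    [-4.7,0,-5.9,0,0,0,0],
    [-7.1,0,-9,0,0,0,0],
    [-9.5,0,-12.1,0,0,0,0],
    [-12,0,-15.5,0,0,0,0],
    [-14.5,0,-18.5,0,0,0,0],
    [-16.5,0,-20.8,0,0,0,0],
    [-17.6,0,-22,0,0,0,0],
  ],
)

```text
t: 11.8
position: [0.5641, 0.2256, 0.2914]
tcp_rot: [[-0.918, -0.004, 0.397], [-0.397, -0.0, -0.918], [0.004, -1.0, -0.002]]
ft_force: [0.2, 0.3, -0.8]
grip_width: 0.005
```

Run:
```python
from h import *
c=snap('side','side5'); s=observe()
print(s['t'],s['position'],s['ft_force'])
d=np.array([.5645,.223,.130])-s['position']; print('to disc tool cm',(np.array(s['tcp_rot']).T@d*100).round(2))
```

```text
11.85 [0.56442836 0.22659162 0.29126669] [-1.47991384 -0.28372829  0.60963017]
to disc tool cm [ 0.08 16.13  0.37]
```

>>> apply_moves(
  deltas=[
    [0,1,0,0,0,0,0],
    [0,3,0.1,0,0,0,0],
    [0,6,0.1,0,0,0,0],
    [0,9,0.1,0,0,0,0],
    [0,11,0.1,0,0,0,0],
    [0,12.2,0.1,0,0,0,0],
    [0,12.5,0.1,0,0,0,0],
    [0,12.5,0.1,0,0,0,0],
  ],
)

```text
t: 12.52
position: [0.5647, 0.2206, 0.1682]
tcp_rot: [[-0.92, -0.002, 0.393], [-0.393, -0.001, -0.92], [0.002, -1.0, -0.0]]
ft_force: [0.3, 0.2, 0.1]
grip_width: 0.004
```

>>> apply_moves(
  deltas=[
    [0,0,0,0,0,0,0],
    [0,0,0,0,0,0,0],
    [0,0,0,0,0,0,0],
  ],
)

```text
t: 12.77
position: [0.5664, 0.2217, 0.1712]
tcp_rot: [[-0.919, 0.003, 0.394], [-0.394, 0.001, -0.919], [-0.003, -1.0, 0.001]]
ft_force: [0.4, -0.3, -0.2]
grip_width: 0.005
```

Run:
```python
from h import *
c=snap('side','side6'); s=observe()
print(s['t'],s['position'],s['ft_force'])
d=np.array([.5645,.223,.130])-s['position']; print('to disc tool cm',(np.array(s['tcp_rot']).T@d*100).round(2))
cv2.imwrite('pics/disc1.png',cv2.resize(c['img'][190:320,190:340],None,fx=4.5,fy=4.5,interpolation=3))
```

```text
12.8167 [0.56624639 0.22173568 0.17095211] [-0.0471171  -0.42691458  0.09410947]
to disc tool cm [ 0.12  4.09 -0.19]
```

View pics/disc1.png

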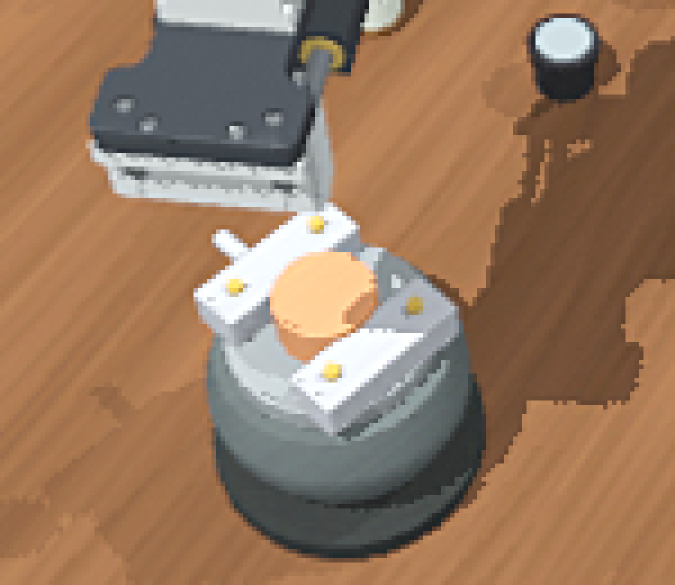

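Run:
```python
from h import *
c=dict(np.load('side6.npz')); t=dict(np.load('top0.npz'))
def proj(c,p):
    q=np.array(c['rotation']).T@(np.array(p)-c['origin']); q=np.array([q[0],-q[1],-q[2]])
    return cv2.projectPoints(q.reshape(1,3),np.zeros(3),np.zeros(3),c['intrinsics'],c['distortion'])[0].ravel()
for p in ([.5662,.2217,.171],[.5662,.2217,.2],[.5662,.2217,.23],[.5645,.223,.115],[.5645,.223,.13]):
    u=proj(c,p); print(p,u.round(1),'crop',((u-[190,190])*4.5).round())
c4=dict(np.load('side4.npz')); print((proj(c4,[.553,-.2137,.1397])-[320,80])*6)
T=snap('top','top6'); cv2.imwrite('pics/disc2.png',np.hstack([cv2.resize(c['img'][150:310,190:340],None,fx=2.6,fy=3,interpolation=3),cv2.resize(T['img'][110:270,160:310],None,fx=2.6,fy=3,interpolation=3)]))
for uv in ((250,218),(258,225),(262,235),(262,215),(240,225),(230,232)):
    print(uv,atdepth(c,uv).round(3))
```

```text
[0.5662, 0.2217, 0.171] [257.3 233.9] crop [303. 198.]
[0.5662, 0.2217, 0.2] [255.3 223.1] crop [294. 149.]
[0.5662, 0.2217, 0.23] [253.1 211.3] crop [284.  96.]
[0.5645, 0.223, 0.115] [261.4 254.1] crop [321. 288.]
[0.5645, 0.223, 0.13] [260.4 249.1] crop [317. 266.]
[327.58876639 218.07608208]
(250, 218) [0.511 0.287 0.311]
(258, 225) [0.503 0.282 0.296]
(262, 235) [0.556 0.221 0.174]
(262, 215) [0.687 0.071 0.   ]
(240, 225) [0.522 0.298 0.301]
(230, 232) [0.543 0.301 0.276]
```

View pics/disc2.png

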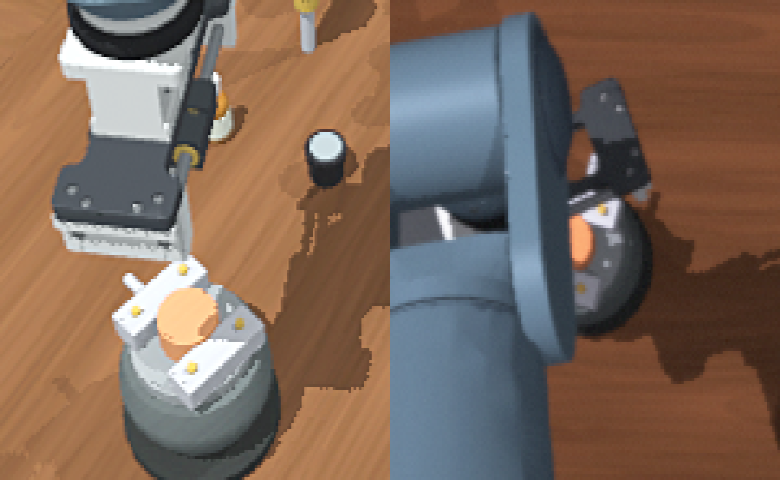

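The side view shows the gripper's body hiding most of the fingers above the disc (left panel, disc at 187,315). Depth at pixel (262,235) gives a fingertip point at (0.556, 0.221, 0.174), within 1 cm of the reported TCP, and the vice has clearance. I descend to 15 mm over the disc.

>>> apply_moves(
  deltas=[
    [0,0.5,0,0,0,0,0],
    [0.1,1.3,-0.1,0,0,0,0],
    [0.1,2.1,-0.2,0,0,0,0],
    [0.1,2.9,-0.2,0,0,0,0],
    [0.1,3.5,-0.2,0,0,0,0],
    [0.1,3.9,-0.2,0,0,0,0],
    [0.1,4,-0.2,0,0,0,0],
    [0.1,4,-0.2,0,0,0,0],
  ],
)

```text
t: 13.53
position: [0.5635, 0.223, 0.1289]
tcp_rot: [[-0.919, -0.001, 0.394], [-0.394, -0.0, -0.919], [0.001, -1.0, -0.0]]
ft_force: [-0.4, 0.1, 0.2]
grip_width: 0.002
```

>>> apply_moves(
  deltas=[
    [0,0,0,0,0,0,0],
    [0,0,0,0,0,0,0],
    [0,0,0,0,0,0,0],
    [0,0,0,0,0,0,0],
    [0,0,0,0,0,0,0],
    [0,0,0,0,0,0,0],
    [0,0,0,0,0,0,0],
    [0,0,0,0,0,0,0],
  ],
)

```text
t: 14.2
position: [0.5637, 0.223, 0.1295]
tcp_rot: [[-0.919, 0.0, 0.394], [-0.394, 0.0, -0.919], [-0.0, -1.0, -0.0]]
ft_force: [0.7, -1.1, 0.2]
grip_width: 0.006
```

>>> apply_moves(
  deltas=[
    [0,0,0,0,0,0,0],
    [0,0,0,0,0,0,0],
    [0,0,0,0,0,0,0],
    [0,0,0,0,0,0,0],
    [0,0,0,0,0,0,0],
    [0,0,0,0,0,0,0],
    [0,0,0,0,0,0,0],
    [0,0,0,0,0,0,0],
  ],
)

```text
t: 14.87
position: [0.5637, 0.223, 0.1295]
tcp_rot: [[-0.919, 0.0, 0.394], [-0.394, 0.0, -0.919], [-0.0, -1.0, -0.0]]
ft_force: [0.1, 0.5, -0.0]
grip_width: 0.001
```

>>> apply_moves(
  deltas=[
    [0,0,0,0,0,0,0],
    [0,0,0,0,0,0,0],
    [0,0,0,0,0,0,0],
    [0,0,0,0,0,0,0],
    [0,0,0,0,0,0,0],
    [0,0,0,0,0,0,0],
    [0,0,0,0,0,0,0],
    [0,0,0,0,0,0,0],
  ],
)

```text
t: 15.53
position: [0.5638, 0.223, 0.1295]
tcp_rot: [[-0.919, 0.0, 0.394], [-0.394, 0.0, -0.919], [-0.0, -1.0, 0.0]]
ft_force: [0.6, -0.6, -0.6]
grip_width: 0.006
```

>>> apply_moves(
  deltas=[
    [0,0,0,0,0,0,0],
    [0,0,0,0,0,0,0],
    [0,0,0,0,0,0,0],
    [0,0,0,0,0,0,0],
    [0,0,0,0,0,0,0],
    [0,0,0,0,0,0,0],
    [0,0,0,0,0,0,0],
    [0,0,0,0,0,0,0],
  ],
)

```text
t: 16.2
position: [0.5637, 0.223, 0.1294]
tcp_rot: [[-0.919, -0.0, 0.394], [-0.394, -0.0, -0.919], [0.0, -1.0, -0.0]]
ft_force: [0.1, 0.4, 0.1]
grip_width: 0.002
```

Run:
```python
from h import *
c=snap('side','side7'); s=observe()
print(s['t'],s['position'],s['ft_force'])
cv2.imwrite('pics/final.png',cv2.resize(c['img'][90:320,190:460],None,fx=2.6,fy=2.6,interpolation=3))
```

```text
16.25 [0.56374556 0.22302052 0.12948076] [ 0.19748888 -0.103637    0.59238564]
```

View pics/final.png

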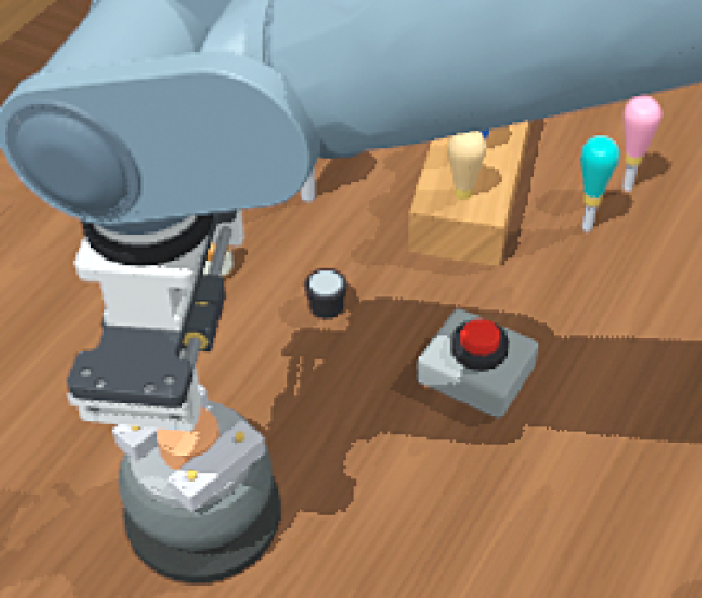

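The tool is over the disc (view 185,435), the button is up (482,337), and the loupe (326,292) and wood graver (466,160) are undisturbed. The hold has lasted about 2.7 s with no contact force.

```bash
python3 -c "
from rig import *
finish_job()"
```

```text
the job is handed in; nothing more can be done
```

I did the job in the order asked and handed it in at about 16 s, with the arm still pointing at the disc.

- **Call button:** I pressed it until it hit its stop, at about 14 N and 6.5 mm below first contact. A picture afterwards showed it back up, top at 56 mm.
- **Blue graver:** I pointed at the small one in the block, not the larger blue one standing behind it. The fingertips held 14.5 mm above its top, about 1 mm off centre, for about 2.7 s.
- **Copper disc:** I rose to about 0.30 m, went round the near side of the pale-wood graver and came down over the disc. The fingertips held about 15 mm above it, about 1 mm off centre, for 2.7 s before I handed in.

Force readings stayed at noise level (under about 3 N) apart from the press.

- **Last picture:** the button, the loupe and the pale-wood graver were in place. The arm hid most of the blue graver, the red graver and the bottle, so I could not check those by eye at the end.
- **Fingertips at the disc:** the gripper body largely hid them from both cameras. That position rests on the arm's own reading and one depth point taken about 4 cm higher, which agreed to within 1 cm.
- **Disc position:** the two camera views disagreed by up to about 1 cm in y because a jaw shadow cut into the side view. I used the top view.

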